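# Roll a filter housing into its V-cradle

## Task

On the clean bench, gently roll the steel filter housing along the bench by its side, up the short ramp of the blue V-cradle and into the V, and push it endwise until its end rests against the cradle's white end stop. Use the fingertips or the outside of the fingers only: never pinch, lift or stand it up, and leave everything else where it stands.

Things in the scene. Friction and masses are not known exactly. Their poses are not given: they have to be found in the camera images.
- housing: loose round steel filter housing, a smooth, slippery cylinder 40 mm in diameter, 150 mm long, about 0.25 to 0.5 kg, lying on its side, with black end bands and a thin orange stripe along it. Origin at its centre, 20 mm above the bench to begin with; its y axis runs along the cylinder, x and z turn as it rolls. It rolls freely. It starts before the ramp, roughly parallel to the V.
- cradle: blue V-cradle fixed to the bench, 135 mm wide along y. Origin at bench level, under the middle of the V, z up. +x is the way in: a ramp rises from x = -84 mm to a crest 12 mm high at x = -16 mm, the V then falls to 3 mm at x = 0 and rises to a far lip 18 mm high at x = 26 to 39 mm. The V runs along y; its +y end has the stop, its -y end is open.
- foot (a point): middle of the foot of the ramp, at bench level, 84 mm before the V
- seat (a point): where the housing's centre is when it lies in the V (26 mm above the bench) with its end on the stop; its other end then sticks 15 mm out of the cradle's open -y end. Before that it sticks out further.
- stop (a point): on the inner face of the white upright end stop, straight above the V's bottom, 26 mm above the bench; the stop is 56 mm long across the V, 50 mm high and 12 mm thick, its inner face looks along the cradle's -y
- vial_mid (a point): bystander: small amber vial, 28 mm across, 60 mm high, standing; point at its centre. Leave it.
- jar_mid (a point): bystander: white jar with green lid, 56 mm across, 65 mm high, standing; point at its centre. Leave it.
- dish_mid (a point): bystander: glass culture dish, 90 mm across, 16 mm high; point at its centre. Leave it.
- weight_mid (a point): bystander: brass calibration weight, 38 mm across, 52 mm high, with a knob; point at its centre. Leave it.

How it is judged:
By the outcome, as a careful person would: the job done as asked, in the order asked, and still so for the second after the job is handed in, with the robot touching nothing.
It also fails if it takes over 54 s, if anything falls off the work surface, if the arm or the gripper's body presses on something with over 40 N, if the wrist force passes 120 N, or if a joint passes its speed limit or range.

## Robot

A 7-joint arm with a two-finger parallel gripper is mounted at the origin on the work surface. World frame = base frame: x ahead of the robot, y to its left, z up, the work surface at z = 0. Lengths are in m, angles in rad, forces in N, time in s.
With the tool pointing down it reaches from about 0.4 to 0.85 m from the base axis. Payload 10.4 kg.
Tool frame: the origin (TCP) lies at the very end of the fingers, on their centre line; the grasp point (between the pads) lies 19 mm behind it (r.pinch_z is the distance from the TCP to the grasp point, in m); z points along the fingers, y is the line along which they close (so a half turn about z gives the same grasp; the last joint's range is limited). The gripper opens to 87 mm and grips with 3 to 60 N. Pads are 19 mm wide; open, the fingers measure 117 mm over their backs; the gripper's body (75 mm by 190 mm) begins 51 mm behind the grasp point.
Start: joints at [1.326, 0.332, -0.065, 1.46, 0.022, 1.35, -0.088], TCP at [0.138, -0.61, 0.223] pointing down, gripper open.
Joint ranges: [-2.6, 2.6], [-0.5, 2.12], [-1.47, 1.34], [0.16, 2.42], [-1.27, 4.41], [0.06, 2.06], [-2.6, 2.6]. Speed limits (rad/s): [2.22, 2.22, 2.79, 2.79, 3.14, 3.14, 3.14].

## Interface

Orientations are given as a unit quaternion [x, y, z, w].
In Python, from bench import sensors, vision, r gives the robot as it stands.
- The arm moves only by the shell command python3 -m crank 'ROWS' [OPENING] [FORCE]. ROWS is JSON, a list of rows, each a list of 2 entries, a list of its own where there are three numbers: the shift along the tool's x, y, z normalised to -1 to 1, where 1 is 3 cm, then the turn about the tool's z normalised to -1 to 1, where 1 is 8 degrees. A call has 1 to 12 rows; each row shifts and turns the commanded pose from where the row before left it, along the tool's axes as they then stand; what a row does not reach is not made up. A row lasts 1/8 s, in which the tool goes at most 62.5 mm and 10.7 degrees, less where a joint would pass 70% of its speed; a pose out of reach is approached as far as the arm can. A call with a number of a shift or a turn outside -1 to 1 is refused whole. A call with a gripper value outside its range is refused whole. OPENING is the opening, from 0 (shut) to 1 (fully open), set as the call begins (- or left out, the last holds). The fingers move at their own pace and stop on an object; FORCE is the grip in N (left out, the last holds). Time passes only in rows, so rows that do not move let the fingers close. It gives the time, the measured TCP pose, the force, the opening and the grip force at its end, in the units of the state.
- sensors.read_state(): the state, without advancing time (a new reading comes with each control period).
- vision.camera(name): name is "scene" or "top" or "wrist"; returns the picture (384x512x3 uint8, red, green, blue); there is no depth.
- vision.camera_model(name): a dict with "vertical_fov" (degrees; the focal length in pixels is half the picture's height over the tangent of half this angle, whatever the lens; pixels are square), "cx", "cy" (the principal point, pixels), "camera_from_world" (4x4, takes a point from world to camera coordinates); the wrist camera has in their place "hand_eye" (4x4, takes a point from camera to tool coordinates, whose origin is the TCP and whose axes are the flange's). Camera axes: x right, y down, z forward; pixel columns grow to the right and rows downward; lengths in m; the calibration is good to about 2 mm. The wrist camera is an equidistant fisheye: a pixel r from the principal point sees the ray r / f radians off the axis. A picture is of the moment at which its call begins: read the wrist's pose just before it. camera_model takes no time and is no camera call.
- r.close_job(): hands the job in; it is judged then, once.
The state is a dict: "time": time; "joint_positions": joint angles; "joint_vel": joint speeds; "joint_torque": joint torques, N m; "ee_pos": TCP position; "eef_rot": TCP orientation; "ft_force": force on the tool from outside, world axes, zero at the start; "torque": the same for the moment, N m; "width": finger opening in m; "grip_force": force on a finger pad.
Only numpy, scipy, OpenCV 4.12 (cv2) and the standard library are available. Lean on these libraries where they do the work, as an engineer would, in place of code of your own. Each camera call takes 0.05 s, during which the arm holds its last target. There are 200 camera calls.

## Working session

There is one attempt and no reset: what is moved stays moved. The work goes in short steps, Python scripts to look and compute and a shell command to move; the robot and the scene stay as the last step left them, time stands still between calls to the robot, and variables do not carry over. Pictures are saved under pics/ and viewed, at most 11 in all, crops included, and the job is handed in when it is done.

```bash
ls; mkdir -p pics; python3 - <<'E'
from bench import sensors, vision, r
import cv2,numpy as np
for n in ["top","scene"]:
    im=vision.camera(n); cv2.imwrite(f"pics/{n}0.png",cv2.resize(im[:,:,::-1],(800,600),interpolation=cv2.INTER_CUBIC))
    m=vision.camera_model(n);print(n,m["vertical_fov"],m["cx"],m["cy"],np.round(m["camera_from_world"],4).tolist())
s=sensors.read_state();print(s["time"],s["ee_pos"],s["eef_rot"],s["width"],s["ft_force"])
E
```

```text
pics
top 57.68101376145097 256.49516273055934 192.36658764458937 [[0.0171, -0.9997, 0.0171, -0.0238], [-0.989, -0.0194, -0.1468, 0.5902], [0.1471, -0.0144, -0.989, 0.6182], [0.0, 0.0, 0.0, 1.0]]
scene 55.907632303050136 255.41716379032147 194.7983654380179 [[-0.5212, 0.8533, 0.016, 0.3121], [0.7072, 0.4423, -0.5516, -0.3781], [-0.4777, -0.2761, -0.834, 0.9796], [0.0, 0.0, 0.0, 1.0]]
0.1 [ 0.13741834 -0.60934118  0.22185017] [ 9.93852852e-01  1.10707243e-01 -1.06060652e-04 -6.36092171e-04] 0.08710855269106392 [ 0.59357542 -0.81645101 -0.63057872]
```

View pics/top0.png

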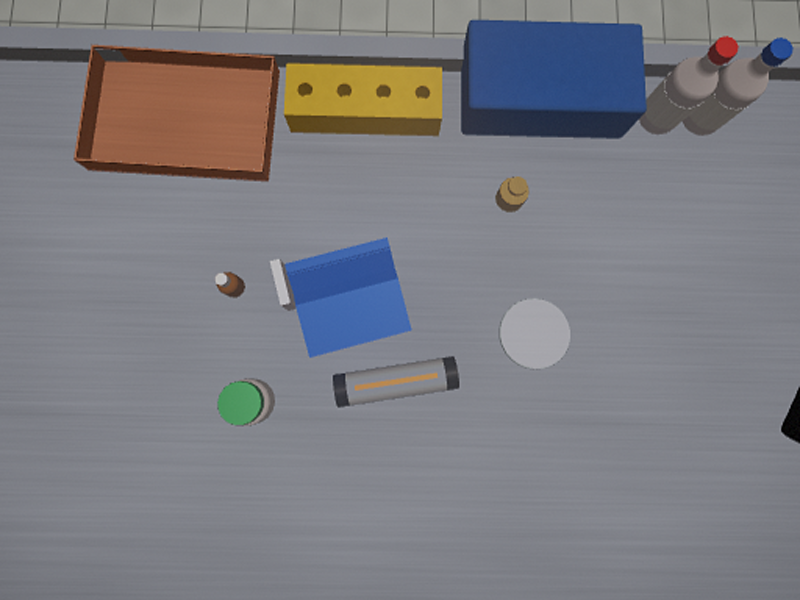

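View pics/scene0.png

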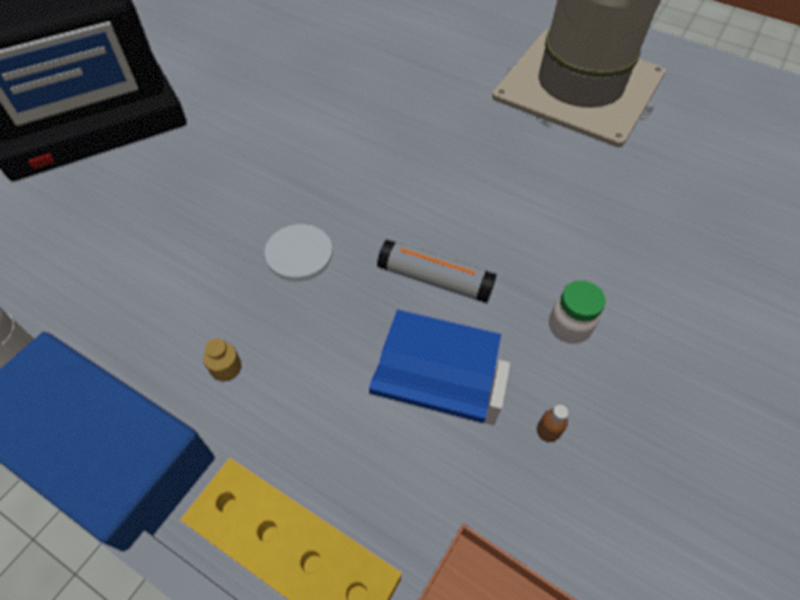

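Top view (800-wide): ramp foot corners are at (310,356) and (411,330), far-lip corners at (388,238) and (285,265), stop at (280,283), housing from (340,390) to (453,373). Dish, jar, vial and weight are clear of it. The scene view agrees: foot at (397,312) and (501,335), housing from (386,254) to (488,286).

```bash
cat > h.py <<'E'
import numpy as np
from bench import sensors, vision, r
from scipy.optimize import least_squares
from scipy.spatial.transform import Rotation as R
M={n:vision.camera_model(n) for n in("top","scene")}
def proj(n,P):
    m=M[n];f=192/np.tan(np.radians(m["vertical_fov"])/2);T=m["camera_from_world"]
    c=np.atleast_2d(P)@T[:3,:3].T+T[:3,3];return c[:,:2]/c[:,2:]*f+[m["cx"],m["cy"]]
def back(n,uv,z):
    m=M[n];f=192/np.tan(np.radians(m["vertical_fov"])/2);T=m["camera_from_world"]
    d=T[:3,:3].T@np.r_[(np.array(uv)-[m["cx"],m["cy"]])/f,1];o=-T[:3,:3].T@T[:3,3]
    return o+d*(z-o[2])/d[2]
def fit(obs,L,x0):
    def W(q):
        c,s=np.cos(q[2]),np.sin(q[2]);return L@np.array([[c,s,0],[-s,c,0],[0,0,1]])+[q[0],q[1],0]
    g=lambda q:np.concatenate([(proj(n,W(q)[i])[0]-np.array(uv)) for n,i,uv in obs])
    s=least_squares(g,x0);return s.x,np.round(s.fun,1)
# cradle pose
CR=np.array([0,0,0.])
E
python3 - <<'E'
from h import *
k=1/1.5625
L=np.array([[-84,67.5,0],[-84,-67.5,0],[39,-67.5,18],[39,67.5,18]])/1000
o=[("top",0,(310,356)),("top",1,(411,330)),("top",2,(388,238)),("top",3,(285,265)),("scene",1,(397,312)),("scene",0,(501,335))]
o=[(a,b,np.array(c)*k) for a,b,c in o]
q,res=fit(o,L,[.65,0,.2]);print("cradle",q,np.degrees(q[2]),res)
for n,a,b in (("top",(340,390),(453,373)),("scene",(386,254),(488,286))):
    # visible centre of the end bands
    A,B=[back(n,np.array(p)*k,.027) for p in(a,b)];print(n,A,B,np.linalg.norm(A-B))
c,s=np.cos(q[2]),np.sin(q[2]);Rm=np.array([[c,-s],[s,c]])
for n,a,b in (("top",(340,390),(453,373)),):
    for p in(a,b):print("cradle frame",Rm.T@(back(n,np.array(p)*k,.027)[:2]-q[:2]))
for nm,p,z in(("dish",(535,334),.016),("jar",(240,403),.065),("vial",(222,280),.06),("weight",(516,186),.05)):
    w=back("top",np.array(p)*k,z);print(nm,w,Rm.T@(w[:2]-q[:2]))
print("tool R",R.from_quat(sensors.read_state()["eef_rot"]).as_matrix().round(3))
E
```

```text
cradle [0.62154642 0.06009305 0.27874892] 15.971136944319511 [-0.6  0.6  0.3 -0.2 -0.7 -1.1 -0.5 -1.6 -0.3 -2.3  0.1 -0.9]
top [0.48181367 0.05872553 0.027     ] [ 0.50467187 -0.07866076  0.027     ] 0.13927487473485434
scene [ 0.50987319 -0.07471574  0.027     ] [0.48512457 0.06069332 0.027     ] 0.13765213181582855
cradle frame [-0.1347154   0.03713316]
cradle frame [-0.15054178 -0.10123958]
dish [ 0.5554071  -0.18328643  0.016     ] [-0.13055299 -0.2157867 ]
jar [0.46594205 0.16832795 0.065     ] [-0.11981694  0.1468721 ]
vial [0.60860469 0.1995445  0.06      ] [0.02592831 0.13762965]
weight [ 0.7368768  -0.15408323  0.05      ] [ 0.05194741 -0.23764268]
tool R [[ 0.975  0.22  -0.   ]
 [ 0.22  -0.975  0.001]
 [-0.    -0.001 -1.   ]]
```

```bash
python3 - <<'E'
from h import *
k=1/1.5625
for p in((15,178),(185,125),(105,60)):
    for z in(0,.15): print("device scene",p,z,back("scene",np.array(p)*k,z).round(3))
for p in((783,430),(800,390)): print("top",back("top",np.array(p)*k,.0).round(3),back("top",np.array(p)*k,.1).round(3))
E
```

```text
device scene (15, 178) 0 [ 0.662 -0.627  0.   ]
device scene (15, 178) 0.15 [ 0.721 -0.429  0.15 ]
device scene (185, 125) 0 [ 0.44 -0.5   0.  ]
device scene (185, 125) 0.15 [ 0.554 -0.333  0.15 ]
device scene (105, 60) 0 [ 0.386 -0.739  0.   ]
device scene (105, 60) 0.15 [ 0.513 -0.513  0.15 ]
top [ 0.441 -0.501  0.   ] [ 0.448 -0.43   0.1  ]
top [ 0.491 -0.527  0.   ] [ 0.492 -0.452  0.1  ]
```

```bash
python3 -m crank '[[[0.9,-1,0],0],[[0.9,-1,0],0],[[0.9,-1,0],0],[[0.9,-1,0],0],[[0.9,-1,0],0],[[0.9,-1,0],0],[[0.9,-1,0],0],[[0.9,-1,0],0],[[0.9,-1,0],0],[[0.9,-1,0],0],[[0.9,-1,0],0],[[0.9,-1,0],0]]' 1
```

```text
time: 1.6
ee_pos: [0.3747, -0.186, 0.2224]
eef_rot: [0.994, 0.111, -0.0, 0.0]
ft_force: [1.2, 0.4, -1.0]
width: 0.0868
grip_force: 0.0
```

```bash
python3 -m crank '[[[0.58,-0.83,0.5],0],[[0.58,-0.83,0.5],0],[[0.58,-0.83,0.5],0],[[0.58,-0.83,0.5],0],[[0.58,-0.83,0.5],0],[[0.58,-0.83,0.5],0],[[0,0,0.5],0.2],[[0,0,0.5],0.2],[[0,0,0],0],[[0,0,0],0]]'
python3 - <<'E'
from h import *
import cv2
s=sensors.read_state();print(s["ee_pos"],R.from_quat(s["eef_rot"]).as_matrix().round(3).tolist(),s["ft_force"])
cv2.imwrite("pics/w1.png",vision.camera("wrist")[:,:,::-1])
E
```

```text
time: 2.85
ee_pos: [0.4435, -0.0185, 0.103]
eef_rot: [0.997, 0.083, 0.0, 0.0]
ft_force: [0.4, -0.1, -0.1]
width: 0.0872
grip_force: 0.0
[ 0.44354933 -0.01853925  0.10300049] [[0.986, 0.166, 0.0], [0.166, -0.986, -0.0], [0.0, 0.0, -1.0]] [ 0.43592235 -0.13142333 -0.09007626]
```

View pics/w1.png

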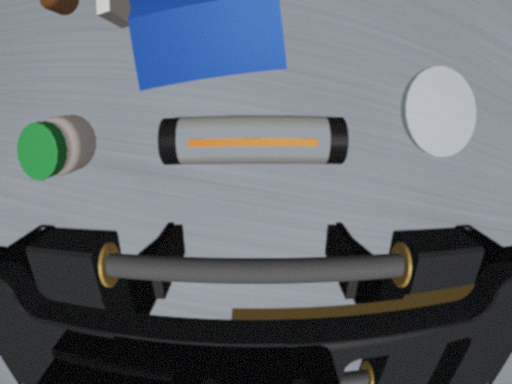

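The wrist view shows the housing level in the frame, columns 160–347 and rows 116–164, with the open fingers (columns 180 and 330) centred behind it. I'll go down and start pushing.

```bash
python3 -m crank '[[[0,0,0.9],0],[[0,0,0.9],0],[[0,0,0.9],0],[[0,0,0.25],0],[[0.15,0,0],0],[[0.15,0,0],0],[[0.1,0,0],0],[[0.1,0,0],0],[[0.1,0,0],0],[[0.1,0,0],0],[[0.1,0,0],0],[[0,0,0],0]]'
cat > look.py <<'E'
from h import *
import cv2,sys
q=[0.62155,0.06009,0.27875];c,s=np.cos(q[2]),np.sin(q[2]);Rm=np.array([[c,-s],[s,c]])
st=sensors.read_state();print("tcp cradle",(Rm.T@(st["ee_pos"][:2]-q[:2])).round(4),st["ee_pos"][2].round(4),st["ft_force"].round(1),"t",st["time"])
if len(sys.argv)>1:
    a=cv2.cvtColor(vision.camera("top"),cv2.COLOR_RGB2BGR);b=cv2.cvtColor(vision.camera("scene"),cv2.COLOR_RGB2BGR)
    o=np.hstack([cv2.resize(a[100:300,120:370],(400,320)),cv2.resize(b[100:300,200:400],(320,320))])
    cv2.imwrite(f"pics/{sys.argv[1]}.png",o)
E
python3 look.py p1
```

```text
time: 4.4
ee_pos: [0.4672, -0.0145, 0.014]
eef_rot: [0.997, 0.083, 0.0, -0.0]
ft_force: [0.5, 0.3, -0.4]
width: 0.0872
grip_force: 0.0
tcp cradle [-0.1689 -0.0292] 0.014 [ 0.5  0.3 -0.4] t 4.4
```

View pics/p1.png

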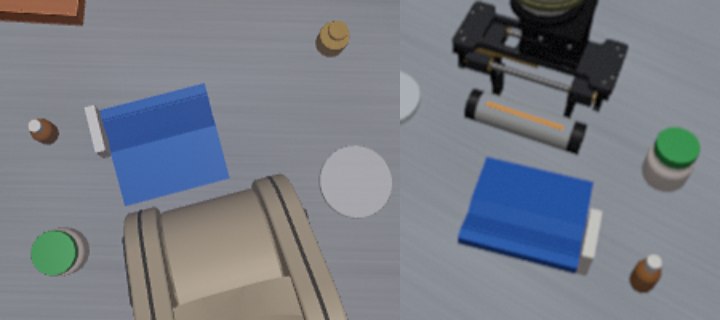

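```bash
python3 -m crank '[[[0.1,0,0],0],[[0.1,0,0],0],[[0.1,0,0],-0.08],[[0.1,0,0],-0.08],[[0.1,0,0],-0.08],[[0.1,0,0],-0.08],[[0.1,0,0],-0.08],[[0.1,0,0],-0.08],[[0.1,0,0],-0.08],[[0.1,0,0],-0.08],[[0.1,0,0],-0.08],[[0.1,0,0],-0.09]]'
python3 - <<'E'
from h import *
import cv2,subprocess
cv2.imwrite("pics/w2.png",vision.camera("wrist")[:,:,::-1])
E
python3 look.py
```

```text
time: 6.0
ee_pos: [0.5024, -0.0071, 0.014]
eef_rot: [0.99, 0.139, 0.0, 0.0]
ft_force: [-0.5, -0.4, 0.5]
width: 0.0873
grip_force: 0.1
tcp cradle [-0.1326 -0.0318] 0.0141 [-0.4 -0.1  0.1] t 6.05
```

View pics/w2.png

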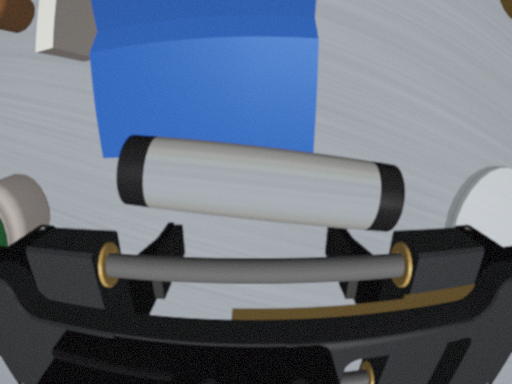

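The housing has run slightly ahead and is still skewed: left end about row 170, right end about row 197, with its left end near the ramp foot. The right finger will meet it first and square it against the ramp.

```bash
python3 -m crank '[[[0.1,0,0],0],[[0.1,0,0],0],[[0.1,0,0],0],[[0.1,0,0],0],[[0.1,0,0],0],[[0.1,0,0],0],[[0.1,0,0],0],[[0.1,0,-0.02],0],[[0.1,0,-0.02],0],[[0.1,0,-0.02],0],[[0.1,0,-0.02],0],[[0.1,0,-0.02],0]]'
python3 - <<'E'
from h import *
import cv2,subprocess
cv2.imwrite("pics/w3.png",vision.camera("wrist")[:,:,::-1])
E
python3 look.py
```

```text
time: 7.55
ee_pos: [0.537, 0.0028, 0.0171]
eef_rot: [0.99, 0.139, -0.0, 0.0]
ft_force: [-1.1, -0.3, 0.3]
width: 0.087
grip_force: 0.9
tcp cradle [-0.0965 -0.0318] 0.0172 [-0.7 -0.9  0.3] t 7.6
```

View pics/w3.png

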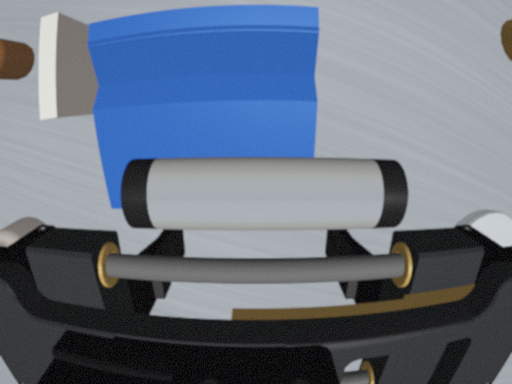

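Now squared and in contact with both fingers, on the ramp (rows 158–230). I'll continue up, slowing at the crest.

```bash
python3 -m crank '[[[0.1,0,-0.02],0],[[0.1,0,-0.02],0],[[0.1,0,-0.02],0],[[0.1,0,-0.02],0],[[0.1,0,-0.02],0],[[0.1,0,-0.02],0],[[0.1,0,-0.02],0],[[0.1,0,-0.02],0],[[0.1,0,-0.02],0],[[0.1,0,-0.02],0],[[0.1,0,0],0],[[0.08,0,0],0]]'
python3 look.py
python3 -m crank '[[[0.06,0,0],0],[[0.06,0,0],0],[[0.06,0,0],0],[[0.06,0,0],0],[[0.06,0,0],0],[[0.06,0,0],0],[[0.06,0,0],0],[[0.06,0,0],0],[[0.06,0,0],0],[[0.06,0,0],0],[[0,0,0],0],[[0,0,0],0]]'
python3 look.py
python3 - <<'E'
from h import *
import cv2,subprocess
cv2.imwrite("pics/w4.png",vision.camera("wrist")[:,:,::-1])
E
```

```text
time: 9.1
ee_pos: [0.5711, 0.0126, 0.023]
eef_rot: [0.99, 0.139, 0.0, 0.0]
ft_force: [-1.6, -0.8, -0.4]
width: 0.0872
grip_force: 0.9
tcp cradle [-0.0616 -0.0318] 0.023 [-1.6 -0.8 -0.4] t 9.1
time: 10.6
ee_pos: [0.5882, 0.0175, 0.023]
eef_rot: [0.99, 0.139, 0.0, 0.0]
ft_force: [0.7, 0.2, 0.9]
width: 0.0872
grip_force: 0.0
tcp cradle [-0.0438 -0.0318] 0.023 [0.7 0.2 0.9] t 10.6
```

View pics/w4.png

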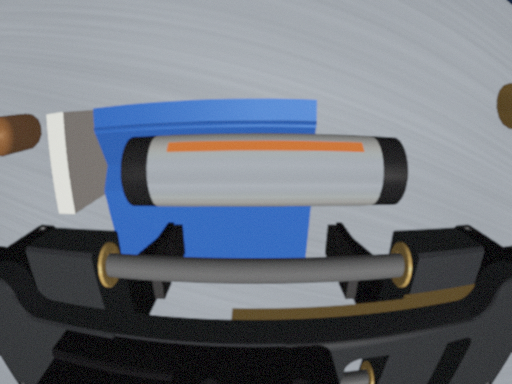

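The housing (rows 135–207) has rolled into the V, clear of the fingers, with a gap to the white stop. I'll lift off and go round to the open end with the fingers shut.

```bash
python3 -m crank '[[[-0.1,0,-0.3],0],[[0,0,-0.9],0],[[0,0,-0.9],0],[[0,0,-0.9],0],[[0,0,0],0],[[0.4,0.95,0],0],[[0.4,0.95,0],0],[[0.4,0.95,0],0],[[0.4,0.95,0],0],[[0,0,0],0],[[0,0,0],0]]'
python3 -m crank '[[[0,0,0],0],[[0,0,0],0],[[0,0,0],0],[[0,0,0],0],[[0,0,0],0],[[0,0,0],0]]' 0
python3 look.py
python3 - <<'E'
from h import *
import cv2
cv2.imwrite("pics/w5.png",vision.camera("wrist")[:,:,::-1])
E
```

```text
time: 12.02
ee_pos: [0.6622, -0.0788, 0.1125]
eef_rot: [0.99, 0.139, -0.0, -0.0]
ft_force: [-0.8, -0.1, -0.5]
width: 0.0869
grip_force: 0.0
time: 12.78
ee_pos: [0.6628, -0.0797, 0.113]
eef_rot: [0.99, 0.139, 0.0, 0.0]
ft_force: [0.0, -0.3, -1.1]
width: 0.035
grip_force: 0.0
tcp cradle [ 0.0012 -0.1458] 0.113 [ 0.  -0.3 -1.1] t 12.775
```

View pics/w5.png

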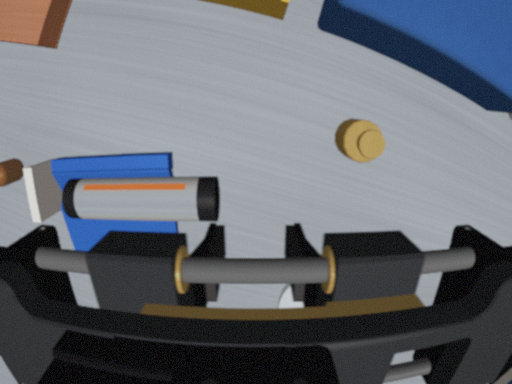

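The housing lies in the V, right end at about (215,198), with the fingers (still closing) beyond its open end. Next: close fully, lower, and push endwise gently.

```bash
python3 -m crank '[[[0,0,0],0],[[0,0,0],0],[[0,0,0],0],[[0,0,0],0],[[0,0,0.9],0],[[0,0,0.9],0],[[0,0,0.9],0],[[0,0,0.6],0],[[0,0,0],0]]'
python3 look.py
python3 -m crank '[[[0,-0.1,0],0],[[0,-0.1,0],0],[[0,-0.1,0],0],[[0,-0.1,0],0],[[0,-0.1,0],0],[[0,-0.1,0],0],[[0,-0.1,0],0],[[0,-0.1,0],0],[[0,-0.1,0],0],[[0,-0.1,0],0]]'
python3 look.py p6
```

```text
time: 13.95
ee_pos: [0.662, -0.0797, 0.0128]
eef_rot: [0.99, 0.139, -0.001, -0.0]
ft_force: [0.3, -0.2, 0.1]
width: 0.0005
grip_force: 0.0
tcp cradle [ 0.0004 -0.1455] 0.0128 [ 0.3 -0.2  0.1] t 13.95
time: 15.2
ee_pos: [0.6545, -0.051, 0.014]
eef_rot: [0.99, 0.139, -0.0, 0.0]
ft_force: [-0.1, -0.8, 0.5]
width: 0.0003
grip_force: 0.6
tcp cradle [ 0.0011 -0.1159] 0.014 [-0.1 -0.8  0.5] t 15.2
```

View pics/p6.png

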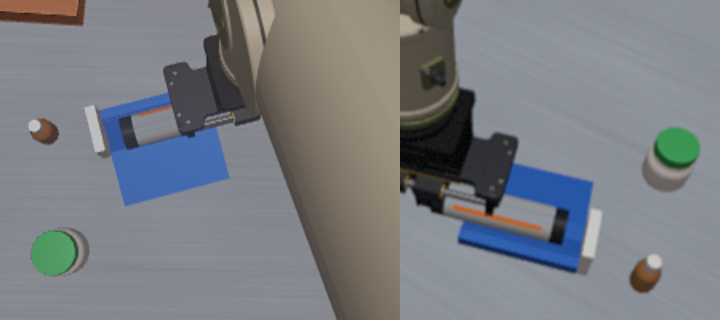

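Housing in the V, about 20 mm from the white stop (top view band at (127,132), stop at (97,130)); the finger is at its end. Pushing on, slowing near the stop.

```bash
python3 -m crank '[[[0,-0.1,0],0],[[0,-0.1,0],0],[[0,-0.1,0],0],[[0,-0.1,0],0],[[0,-0.08,0],0],[[0,0,0],0]]'
python3 look.py
python3 -m crank '[[[0,-0.05,0],0],[[0,-0.05,0],0],[[0,0,0],0]]'
python3 look.py p7
python3 -m crank '[[[0,-0.03,0],0],[[0,-0.03,0],0],[[0,0,0],0]]'
python3 look.py
```

```text
time: 16.05
ee_pos: [0.6505, -0.0366, 0.0141]
eef_rot: [0.99, 0.139, -0.0, -0.0]
ft_force: [0.1, -1.0, -0.4]
width: 0.0003
grip_force: 0.0
tcp cradle [ 0.0013 -0.1009] 0.0141 [ 0.1 -1.  -0.4] t 16.05
time: 16.42
ee_pos: [0.6498, -0.034, 0.0141]
eef_rot: [0.99, 0.139, 0.0, -0.0]
ft_force: [0.6, -1.6, 0.1]
width: 0.0004
grip_force: 0.3
tcp cradle [ 0.0012 -0.0983] 0.0141 [ 0.6 -1.6  0.1] t 16.425
time: 16.9
ee_pos: [0.6492, -0.0323, 0.014]
eef_rot: [0.99, 0.139, -0.0, 0.0]
ft_force: [0.8, -0.8, -0.7]
width: 0.0005
grip_force: 0.5
tcp cradle [ 0.0012 -0.0965] 0.014 [ 0.8 -0.8 -0.7] t 16.9
```

Keep creeping until the force shows the stop.

```bash
python3 -m crank '[[[0,-0.04,0],0],[[0,-0.04,0],0],[[0,0,0],0]]'
python3 look.py
python3 -m crank '[[[0,-0.04,0],0],[[0,-0.04,0],0],[[0,0,0],0]]'
python3 look.py p8
```

```text
time: 17.27
ee_pos: [0.6485, -0.0299, 0.014]
eef_rot: [0.99, 0.139, -0.0, -0.0]
ft_force: [0.2, -0.8, -0.5]
width: 0.0002
grip_force: 0.4
tcp cradle [ 0.0012 -0.0939] 0.014 [ 0.2 -0.8 -0.5] t 17.275
time: 17.65
ee_pos: [0.6483, -0.0293, 0.0141]
eef_rot: [0.99, 0.139, 0.0, 0.001]
ft_force: [2.5, -5.7, -0.6]
width: 0.0002
grip_force: 2.6
tcp cradle [ 0.0011 -0.0933] 0.0141 [ 2.5 -5.7 -0.6] t 17.65
```

View pics/p8.png

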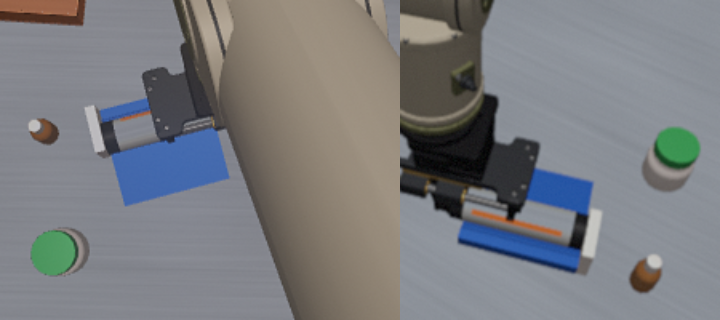

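The force rose to 6 N as the arm stopped advancing, and the band touches the white stop (110,135). I'll back off along the axis and lift.

```bash
python3 -m crank '[[[0,0.1,0],0],[[0,0.3,0],0],[[0,0.6,0],0],[[0,0.6,0],0],[[0,0,-0.8],0],[[0,0,-1],0],[[0,0,-1],0],[[0,0.9,-1],0],[[0,0.9,0],0],[[0,0.9,0],0],[[0,0.9,0],0],[[0,0,0],0]]'
python3 look.py p9
```

```text
time: 19.25
ee_pos: [0.6912, -0.1801, 0.1295]
eef_rot: [0.99, 0.138, 0.001, 0.0]
ft_force: [-0.3, -0.5, 0.1]
width: 0.0007
grip_force: 0.0
tcp cradle [ 0.0009 -0.2501] 0.1295 [-0.3 -0.5  0.1] t 19.25
```

View pics/p9.png

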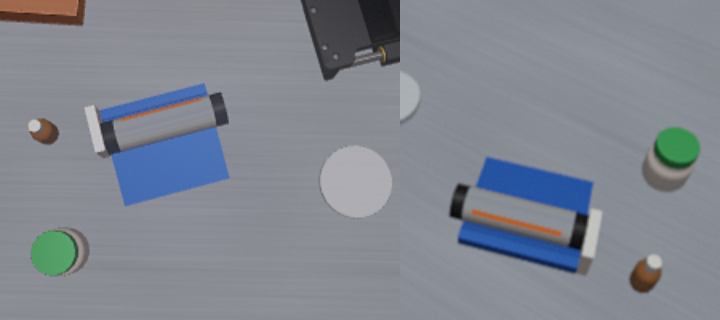

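The housing sits in the V with its end on the stop. The arm is clear, and the vial, jar and dish are unmoved.

```bash
python3 -c "
from bench import r
print(r.close_job())"
```

```text
the job is handed in; nothing more can be done
None
```

The housing lies in the V with its end against the white stop, and the job was handed in at about 19 s with the arm clear; the vial, jar and dish look unmoved, but the gripper hid the brass weight in the last view, so I didn't re-check it.

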